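Close a feeder's outlet track and hold the chute cover for fastening

ROBOT

A 6-joint arm with a two-finger parallel gripper is mounted at the origin on the work surface. World frame = base frame: x ahead of the robot, y to its left, z up, the work surface at z = 0. Lengths are in m, angles in rad, forces in N, time in s.
With the tool pointing down it reaches from about 0.4 to 0.925 m from the base axis. Payload 3.4 kg.
Tool frame: the origin (TCP) lies at the very end of the fingers, on their centre line; the grasp point (between the pads) lies r.hold_point_z behind it (r.hold_point_z is the distance from the TCP to the grasp point, in m); z points along the fingers, y is the line along which they close (so a half turn about z gives the same grasp; the last joint's range is limited). The gripper opens to 85 mm and grips with 20 to 120 N. Pads are 22 mm wide; open, the fingers measure 114 mm over their backs; the gripper's body (76 mm by 85 mm) begins 54 mm behind the grasp point. The pads swing forward as they close: fully open they stand 13 mm farther back than shut.
Start: joints at [-1.258, 0.307, 1.506, -0, 1.328, -0.073], TCP at [0.216, -0.533, 0.231] pointing down, gripper open.
Joint ranges: [-3.12, 3.12], [-1.05, 2.28], [0.14, 2.33], [-1.42, 4.57], [0.1, 2.73], [-2.68, 2.68]. Speed limits (rad/s): [2.57, 2.57, 3.14, 3.14, 3.14, 3.14].

INTERFACE

Orientations are given as a rotation vector (axis times angle).
In Python, from bench import r gives the robot as it stands.
- The arm moves only by the tool jog_arm, never from a script. Its arguments are lists of equal length, an entry for each row: "dp": the shift along the tool's x, y, z in cm, a list of three; "turn": the turn about the tool's z in rad. A call has 1 to 12 rows; each row is the pose to reach, as a shift and turn from the pose commanded when the call began, along the tool's axes at that moment; what a row does not reach only later rows make up. A row lasts 1/8 s, in which the tool goes at most 62.5 mm and 10.7 degrees, less where a joint would pass 70% of its speed; a pose out of reach is approached as far as the arm can. A call with a gripper value outside its range is refused whole. "fingers" is the finger opening in cm, from 0 to 8.54, set as the call begins (left out, the last holds). The fingers move at their own pace and stop on an object; the grip force is fixed at half the most. Time passes only in rows, so rows that repeat a pose let the fingers close. It gives the time, the measured TCP pose, the force, the opening and the grip force at its end, in the units of the state.
- r.get_obs(): the state, without advancing time (a new reading comes with each control period).
- r.get_image(name): name is "scene" or "top" or "wrist"; returns the picture (480x640x3 uint8, red, green, blue); there is no depth.
- r.get_calibration(name): a dict with "fx", "fy", "cx", "cy" (pixels), "xyz" and "attitude" of the camera in the world. Camera axes: x right, y up, looking along -z (the intrinsics and any distortion apply to the point x, -y, -z); pixel columns grow to the right and rows downward; lengths in m; the calibration is good to about 2 mm. A picture is of the moment at which its call begins: read the wrist's pose just before it. get_calibration takes no time and is no camera call; for the wrist camera it gives the pose at the moment of the call.
- r.job_done(): hands the job in; it is judged then, once.
The state is a dict: "clock": time; "q": joint angles; "joint_vel": joint speeds; "tau": joint torques, N m; "ee_pos": TCP position; "eef_rot": TCP orientation; "force": force on the tool from outside, world axes, zero at the start; "torque": the same for the moment, N m; "width": finger opening in m; "grip_force": force on a finger pad.
Only numpy, scipy, OpenCV 4.12 (cv2) and the standard library are available. Lean on these libraries where they do the work, as an engineer would, in place of code of your own. Each camera call takes 0.05 s, during which the arm holds its last target. There are 200 camera calls.

TASK

Close the feeder's outlet track: first press the green cover down until it sits level and fully home in its blue-rimmed pocket; then pick up the metal chute cover by its red fin, lay it lengthwise on the middle of the sloping steel chute, tilt it until it lies flush on the slope, and finish while still gripping it and pressing it there with about ten newtons, so that a fitter can drive its screws. Do not push the chute out of its set angle, and leave the tools, containers and boxes around it where they are.

Things in the scene. Friction and masses are not known exactly. Their poses are not given: they have to be found in the camera images.
- track: Fixed outlet track: aluminium base plate 280 x 110 x 12 mm, with a grey block that carries the level pocket at its -x end, nearer the robot, and a tilting steel chute at its +x end. Origin: on the table, below the chute's hinge line; x runs along the track from pocket to chute, z up. The hinge line is parallel to y, 100 mm above the table.
- pocket (a point): Centre of the level pocket's seat (the ledges on which the green cover must lie), 64 mm along the track's -x from its origin and 95 mm above the table. The pocket is 104 x 64 mm inside (x, y); its blue rim, 6 mm wide, stands 10 mm above the seat, so that the seated cover's top is even with the rim.
- level_cover: Flat loose green cover 100 x 60 x 10 mm (x, y, z), 150 g. Origin: centre of its underside. It rides 2 to 7 mm too high in the pocket, often crooked, on two orange friction clips 32 mm either side of the pocket's centre along x. Each yields at about 4 N and stays where it is pushed to; 10 N over each in turn (or 15 N in the middle) seats the cover.
- level_near (a point): Point on the green cover's underside, 45 mm from its middle along its -x, away from the chute. Seated when level with the pocket's seat.
- level_far (a point): Point on the green cover's underside, 45 mm from its middle along its +x, towards the chute. Seated when level with the pocket's seat.
- chute_mid (a point): Centre of the chute's sloping face: x up the slope (away from the hinge), y across, z square to the face, outward. It lies 66 mm up the slope from the hinge line. The face is 122 mm long and 72 mm wide: two flat steel flanges 20 mm wide, with a sunken channel 32 mm wide between them.
- chute_top (a point): Upper end of the chute's sloping face, on its middle line, 127 mm from the hinge line. It shifts if the chute is pushed out of its angle.
- chute (a joint): Slope of the chute, rad: 0 level, larger is steeper, rising towards the track's +x end; set between 0.15 and 0.37 and clamped stiffly: 20 N does not shift it.
- chute_cover: Loose metal plate 100 x 60 x 6 mm (x, y, z), 140 g, flat on the mat, with an upright red fin mid-way on top: 50 long (x), 12 thick (y), top 42 mm above the underside. Origin: centre of the underside; z up through the fin. Either way round fits. Gripped across the fin it turns between the pads by a few degrees about their closing line when pressed on the slope.
- mat: Fixed black rubber mat 190 x 150 x 4 mm, on which the chute cover starts. Origin: centre of its underside.
- screwdriver: Bystander, leave alone: yellow-handled screwdriver lying flat, 170 long (mm). Origin: on its underside.
- wrench: Bystander, leave alone: steel wrench lying flat, 130 long (mm). Origin: on its underside.
- screw_pot: Bystander, leave alone: small white open pot, 56 across, 40 high (mm). Origin: on its underside.
- oil_can: Bystander, leave alone: orange can, 56 across, 120 high (mm). Origin: on its underside.
- carton: Bystander, leave alone: blue box 120 x 90 x 70 high (mm). Origin: on its underside.
- clip_tray: Bystander, leave alone: grey open tray 160 x 110 x 45 high with metal clips (mm). Origin: on its underside.
- glue_jar: Bystander, leave alone: small white jar, 50 across, 70 high (mm). Origin: on its underside.
There are look-alikes about, which are no part of the job. Several things have the shape of the level_cover; the one meant has the colours described above.

How it is judged:
On the way, in this order (a step that is already met when the one before it is completed fails the run):
1. the green cover sits level and fully home in its pocket (z of level_near in the frame of pocket between -0.003 and 0.002 m and z of level_far in the frame of pocket between -0.003 and 0.002 m and horizontal distance between level_cover and pocket below 0.006 m), for 0.2 s.
2. the chute cover is held in the gripper, clear of the mat (height (world z) of chute_cover above 0.03 m and contact force between the fingers and chute_cover above 2 N), for 0.1 s.
At the end, for the whole second after the job is handed in: The chute cover, still gripped, lies flush on the chute: within 0.03 rad of its slope, 0.10 rad of its length direction, centred within 10 mm, pressed with over 3 N (its weight gives under 2 N), still; both ends of the green cover within 2 mm of the pocket's seat, cover centred within 6 mm (all of step 1 and angle between the z axis of chute_cover and the z axis of chute_mid, either way round below 0.03 rad and angle between the x axis of chute_cover and the x axis of chute_mid, either way round below 0.1 rad and distance between chute_cover and chute_mid below 0.01 m and angle between chute_cover's own z axis and vertical below 1 rad and contact force between chute_cover and track above 3 N and contact force between the fingers and chute_cover above 2 N and linear speed of chute_cover below 0.02 m/s); the arm keeps its last pose, push and grip.
It fails at once if the chute is pushed out of its set angle (upper end shifted over 6 mm) (distance of chute_top from where it was at the start of the episode above 0.006 m).
It fails at once if a bystander is shifted by more than 25 mm (distance of any of screwdriver, wrench, screw_pot, oil_can, carton, clip_tray, glue_jar from where it was at the start of the episode above 0.025 m).
It also fails if it takes over 54 s, if anything falls off the work surface, if the arm or the gripper's body presses on something with over 40 N, if the wrist force passes 120 N, or if a joint passes its speed limit or range.

## Working session

There is one attempt and no reset: what is moved stays moved. The work goes in short steps, Python scripts to look and compute and a tool call to move; the robot and the scene stay as the last step left them, time stands still between calls to the robot, and variables do not carry over. Pictures are saved under pics/ and viewed, at most 10 in all, crops included, and the job is handed in when it is done.

Besides the shell and the picture viewer there is one more tool, called by a JSON object that holds its "op" and its "data", one argument or row to a line. jog_arm: Moves the arm, as the interface text tells. Its arguments: {"type":"object","properties":{"dp":{"type":"array"},"turn":{"type":"array"},"fingers":{"type":"number"}},"required":["dp","turn"]}

```bash
ls; mkdir -p pics
python3 - <<'E'
from bench import r
import cv2
for n in("scene","top","wrist"):
    c=r.get_calibration(n); print(n,c)
    im=r.get_image(n); cv2.imwrite(f"pics/{n}0.png",im[:,:,::-1])
print(r.get_obs(), r.hold_point_z)
E
```

```text
pics
scene {'fx': 507.238297565365, 'fy': 507.238297565365, 'cx': 321.6668299737372, 'cy': 238.33977007983947, 'xyz': array([1.46413066, 0.3703298 , 0.77811237]), 'attitude': array([0.6102544 , 0.93970918, 1.78424948])}
top {'fx': 580.0833311390904, 'fy': 580.0833311390904, 'cx': 336.51542968707184, 'cy': 243.518477071161, 'xyz': array([ 0.41247196, -0.00280629,  1.46222955]), 'attitude': array([ 0.08489935, -0.08810003, -1.54658528])}
wrist {'fx': 411.8510414496343, 'fy': 411.8510414496343, 'cx': 321.5236304911943, 'cy': 241.7074911709157, 'xyz': array([ 0.27923258, -0.50601607,  0.37191272]), 'attitude': array([-0.24160099,  0.16520333, -1.1763643 ])}
{'clock': 0.15, 'q': array([-1.25845890e+00,  3.07385336e-01,  1.50735947e+00, -9.23807852e-07,
        1.32843064e+00, -7.34914425e-02]), 'joint_vel': array([ 1.96945274e-05, -9.29918583e-04, -2.96139378e-03, -2.28520061e-03,
        8.60762402e-04,  1.11917000e-03]), 'tau': array([ 2.14016138e-03, -4.57972670e+01, -2.52219021e+01,  2.12760710e-04,
        8.50687909e-03, -1.20768581e-05]), 'ee_pos': array([ 0.21620451, -0.53222596,  0.23060696]), 'eef_rot': array([-3.08177267e+00, -6.02005457e-01,  2.97457929e-04]), 'force': array([0.41140543, 0.06776487, 0.40058317]), 'torque': array([-0.02049612,  0.02663798, -0.01448768]), 'grip_force': 0.0, 'width': 0.08557382270708055} 0.0187
```

View pics/top0.png

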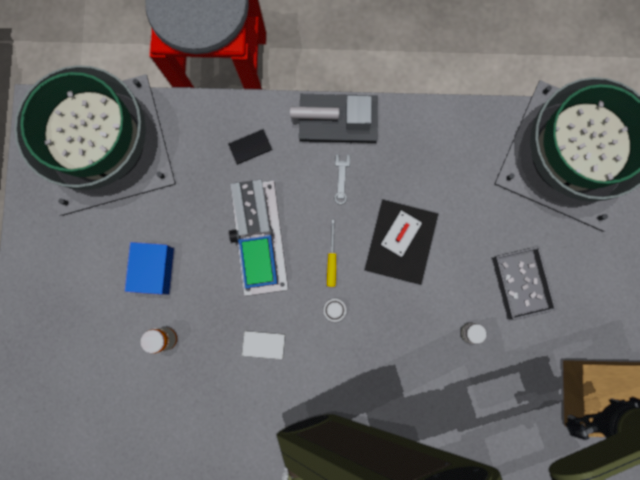

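View pics/scene0.png

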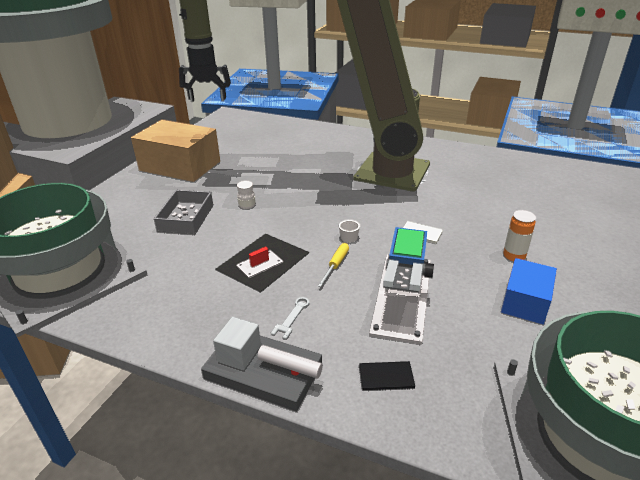

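The top view shows the green plate in the blue rim at (257,261), the chute above it at (251,207), and the metal plate with the red fin at (402,233) on the black mat. Plates shaped like the green cover are the white one at (264,345), the black one at (250,147) and the green one at (257,261). Only the green one fits the description: it is green and sits in the blue rim.

```bash
cat > h.py <<'E'
import numpy as np, cv2
from scipy.spatial.transform import Rotation as R
def ray(c,u,v):
    d=np.array([(u-c['cx'])/c['fx'],-(v-c['cy'])/c['fy'],-1.]); return c['xyz'],R.from_rotvec(c['attitude']).apply(d)
def onz(c,u,v,z):
    o,d=ray(c,u,v); return o+d*(z-o[2])/d[2]
def proj(c,p):
    q=R.from_rotvec(c['attitude']).inv().apply(np.asarray(p)-c['xyz']); return c['cx']+c['fx']*q[0]/-q[2], c['cy']-c['fy']*q[1]/-q[2]
def mask(im,name):
    h=cv2.cvtColor(im,cv2.COLOR_RGB2HSV)
    lo,hi={'green':((50,150,120),(75,255,255)),'red':((0,150,120),(8,255,255)),'blue':((105,120,60),(125,255,255))}[name]
    return cv2.inRange(h,lo,hi)
def blobs(m,a=20):
    cs,_=cv2.findContours(m,cv2.RETR_EXTERNAL,cv2.CHAIN_APPROX_NONE)
    return sorted([c for c in cs if cv2.contourArea(c)>a],key=cv2.contourArea,reverse=True)
def rectw(c,cont,z):
    P=np.array([onz(c,*p,z)[:2] for p in cont.reshape(-1,2)]).astype(np.float32)
    (x,y),(w,h),a=cv2.minAreaRect(P); b=cv2.boxPoints(((x,y),(w,h),a))
    e=b[1]-b[0] if np.linalg.norm(b[1]-b[0])>np.linalg.norm(b[2]-b[1]) else b[2]-b[1]
    ang=np.arctan2(e[1],e[0]); ang=(ang+np.pi/2)%np.pi-np.pi/2
    return np.round([x,y,w,h,ang],4)
E
python3 - <<'E'
from h import *; from bench import r
for n in('top','scene'):
    c=r.get_calibration(n); im=cv2.imread(f'pics/{n}0.png')[:,:,::-1].copy()
    for col,z in(('green',.109),('blue',.105),('red',.046)):
        for b in blobs(mask(im,col))[:3]: 
            print(n,col,cv2.boundingRect(b),cv2.contourArea(b),rectw(c,b,z))
im=cv2.imread('pics/top0.png'); cv2.imwrite('pics/topcrop.png',cv2.resize(im[165:310,215:305],None,fx=4,fy=4,interpolation=cv2.INTER_CUBIC))
E
```

```text
top green (243, 240, 29, 44) 976.0 [0.517  0.1809 0.098  0.0581 0.1634]
top blue (125, 242, 49, 52) 2096.5 [ 0.4956  0.4337  0.1035  0.1169 -0.049 ]
top blue (237, 235, 40, 54) 133.0 [0.5181 0.1804 0.1174 0.08   0.1933]
top red (217, 30, 31, 29) 351.0 [ 1.0615  0.2578  0.0607  0.0915 -0.7966]
top red (150, 30, 27, 27) 274.5 [1.0607 0.4655 0.0862 0.0536 0.8256]
top red (397, 224, 11, 17) 41.0 [ 0.6018 -0.1646  0.0076  0.047  -0.5239]
scene green (394, 229, 30, 27) 578.0 [0.5211 0.1837 0.0962 0.0588 0.1683]
scene blue (0, 325, 76, 142) 3396.0 [ 1.1518 -0.2983  0.3718  0.0399  1.1064]
scene blue (501, 259, 56, 65) 2453.0 [ 0.5872  0.4495  0.0848  0.1886 -0.0532]
scene blue (202, 71, 136, 48) 2396.5 [-0.3035 -0.5832  0.5272  0.4654  0.2075]
scene red (249, 247, 19, 19) 194.5 [ 0.6245 -0.1554  0.0703  0.0436  0.4824]
```

View pics/topcrop.png

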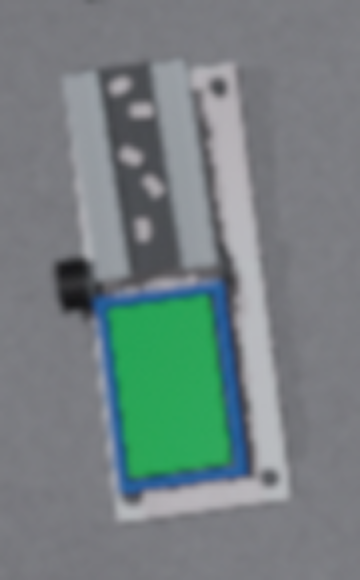

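Crop: green cover in the blue rim, with the chute rising to the upper end; its grey flanges lie either side of the dark channel. Next I go over the mat for a wrist picture, then over the track.

```bash
cat >> h.py <<'E'
def plan(o,target,yaw=None):
    """dp (cm) in tool axes from measured pose, and turn so that tool x axis has heading yaw (mod pi)"""
    Rt=R.from_rotvec(o['eef_rot']); dp=Rt.inv().apply(np.array(target)-o['ee_pos'])*100
    x=Rt.apply([1,0,0]); h=np.arctan2(x[1],x[0]); t=None
    if yaw is not None: t=(-(yaw-h)+np.pi/2)%np.pi-np.pi/2
    return dp.round(2), 'heading',round(h,3),'turn',t
E
python3 - <<'E'
from h import *; from bench import r
o=r.get_obs(); Rt=R.from_rotvec(o['eef_rot']); print(Rt.as_matrix().round(3)); c=r.get_calibration('wrist')
print('cam in tool',Rt.inv().apply(c['xyz']-o['ee_pos']), Rt.inv().apply(R.from_rotvec(c['attitude']).apply([0,0,-1])))
print(plan(o,[.58,-.19,.30],-.524))
E
```

```text
[[ 0.926  0.376 -0.   ]
 [ 0.376 -0.926  0.002]
 [ 0.    -0.002 -1.   ]]
cam in tool [ 0.06827009 -0.00072752 -0.14140951] [-2.72596500e-01 -1.17749999e-04  9.62128440e-01]
(array([ 46.58, -18.03,  -6.91]), 'heading', np.float64(0.386), 'turn', np.float64(0.9098290036798944))
```

{"op": "jog_arm", "data": {
  "dp": [
    [46.6,-18,-6.9],
    [46.6,-18,-6.9],
    [46.6,-18,-6.9],
    [46.6,-18,-6.9],
    [46.6,-18,-6.9],
    [46.6,-18,-6.9],
    [46.6,-18,-6.9],
    [46.6,-18,-6.9],
    [46.6,-18,-6.9],
    [46.6,-18,-6.9],
    [46.6,-18,-6.9]
  ],
  "turn": [0.91,0.91,0.91,0.91,0.91,0.91,0.91,0.91,0.91,0.91,0.91],
  "fingers": 0
}}

```text
clock: 1.52
ee_pos: [0.5795, -0.1909, 0.2997]
eef_rot: [3.034, -0.814, -0.003]
force: [-0.3, 0.4, -0.7]
width: 0.0002
grip_force: 0.0
```

Run:
```python
from h import *; from bench import r
o=r.get_obs();c=r.get_calibration('wrist');im=r.get_image('wrist');cv2.imwrite('pics/w1.png',im[:,:,::-1])
print(o['clock'],o['ee_pos'],np.abs(o['joint_vel']).max())
for b in blobs(mask(im,'red'))[:3]: print(cv2.boundingRect(b),rectw(c,b,.046))
print(plan(o,[.50,.15,.34],.167))
```

```text
1.525 [ 0.57950026 -0.190931    0.29966982] 0.019877851161253825
(279, 161, 13, 52) [ 0.6057 -0.1663  0.0111  0.0491 -0.5195]
(array([-23.95, -25.53,  -4.02]), 'heading', np.float64(-0.524), 'turn', np.float64(-0.6911429566917766))
```

View pics/w1.png

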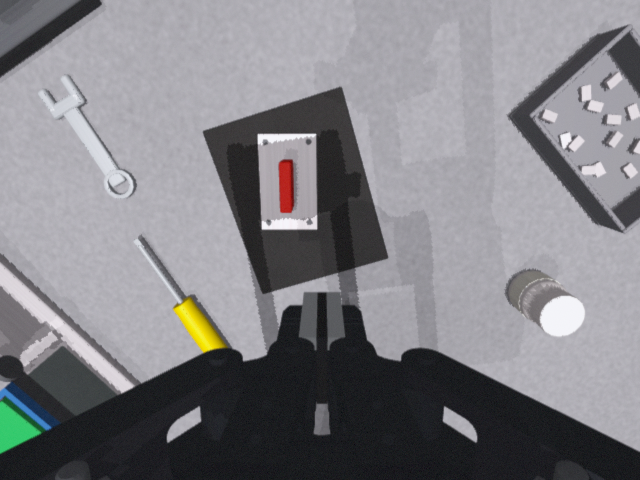

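Wrist view: red fin at pixel (286,187) on the metal plate on the mat, plate aligned with the fin. Next, the track.

{"op": "jog_arm", "data": {
  "dp": [
    [-28,-25,0],
    [-28,-25,0],
    [-28,-25,0],
    [-28,-25,0],
    [-28,-25,0],
    [-28,-25,0],
    [-28,-25,0],
    [-28,-25,0],
    [-28,-25,0]
  ],
  "turn": [-0.69,-0.69,-0.69,-0.69,-0.69,-0.69,-0.69,-0.69,-0.69]
}}

```text
clock: 2.7
ee_pos: [0.4636, 0.1641, 0.3003]
eef_rot: [3.131, 0.256, 0.0]
force: [0.1, -0.7, 0.8]
width: 0.0
grip_force: 0.0
```

Run:
```python
from h import *; from bench import r
o=r.get_obs();c=r.get_calibration('wrist');im=r.get_image('wrist');cv2.imwrite('pics/w2.png',im[:,:,::-1])
print(o['clock'],o['ee_pos'],np.abs(o['joint_vel']).max())
for b in blobs(mask(im,'green'))[:2]: print('g',cv2.boundingRect(b),rectw(c,b,.108))
for b in blobs(mask(im,'blue'))[:2]: print('b',cv2.boundingRect(b),rectw(c,b,.105))
```

```text
2.7 [0.46361374 0.16408704 0.30027456] 0.003404730630832374
g (271, 71, 78, 130) [0.5195 0.1829 0.0982 0.0594 0.1635]
b (260, 60, 101, 151) [0.5191 0.1826 0.1152 0.0758 0.1633]
b (0, 34, 94, 152) [ 0.5011  0.3898  0.0693  0.1075 -0.0462]
```

View pics/w2.png

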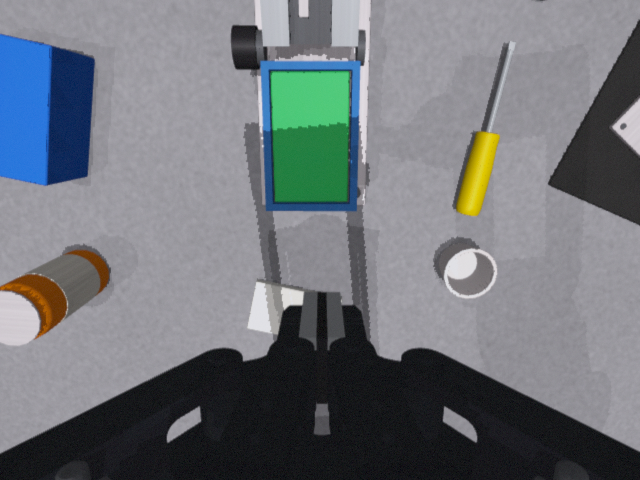

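Green cover at pixels (271–349, 71–201) inside the blue rim (260–361), chute starting above it and nothing in the way. I'll press it with shut fingers.

{"op": "jog_arm", "data": {
  "dp": [
    [5.8,-0.9,0],
    [5.8,-0.9,6],
    [5.8,-0.9,12],
    [5.8,-0.9,17.5],
    [5.8,-0.9,18],
    [5.8,-0.9,18]
  ],
  "turn": [0,0,0,0,0,0]
}}

```text
clock: 3.5
ee_pos: [0.5202, 0.1838, 0.1212]
eef_rot: [-3.131, -0.258, -0.002]
force: [0.4, -0.2, 0.1]
width: -0.0002
grip_force: 0.0
```

{"op": "jog_arm", "data": {
  "dp": [
    [-3,0,0.3],
    [-3,0,0.8],
    [-3,0,1.1],
    [-3,0,1.3],
    [-3,0,1.4],
    [-3,0,1.5]
  ],
  "turn": [0,0,0,0,0,0]
}}

```text
clock: 4.25
ee_pos: [0.4909, 0.1798, 0.1062]
eef_rot: [-3.13, -0.26, -0.005]
force: [-0.5, 0.2, 9.7]
width: -0.0003
grip_force: 4.9
```

{"op": "jog_arm", "data": {
  "dp": [
    [0,0,0.15],
    [0,0,0.25],
    [0,0,0.25]
  ],
  "turn": [0,0,0]
}}

```text
clock: 4.62
ee_pos: [0.4915, 0.1799, 0.105]
eef_rot: [-3.13, -0.26, -0.008]
force: [-0.3, -0.7, 13.7]
width: 0.0
grip_force: 7.4
```

{"op": "jog_arm", "data": {
  "dp": [
    [0,0,-1.7],
    [6,0,-1.7],
    [6,0,-0.7],
    [6,0,-0.2],
    [6,0,0],
    [6,0,0]
  ],
  "turn": [0,0,0,0,0,0]
}}

```text
clock: 5.38
ee_pos: [0.5487, 0.1893, 0.105]
eef_rot: [-3.131, -0.261, -0.004]
force: [-0.9, -1.2, 15.1]
width: 0.0
grip_force: 7.4
```

{"op": "jog_arm", "data": {
  "dp": [
    [0,0,-1.7],
    [-2.9,0,-1.7],
    [-2.9,0,-0.5],
    [-2.9,0,0.1],
    [-2.9,0,0.1]
  ],
  "turn": [0,0,0,0,0]
}}

```text
clock: 6.0
ee_pos: [0.5173, 0.1841, 0.1049]
eef_rot: [3.13, 0.26, -0.006]
force: [-13.8, -3.0, 35.1]
width: 0.0002
grip_force: 17.6
```

{"op": "jog_arm", "data": {
  "dp": [
    [0,0,-3],
    [-3,0,-9],
    [-6,0,-14],
    [-6,0,-15],
    [-6,0,-15]
  ],
  "turn": [0,0,0,0,0]
}}

```text
clock: 6.62
ee_pos: [0.4615, 0.1749, 0.2518]
eef_rot: [-3.13, -0.26, -0.003]
force: [0.4, 0.2, -0.2]
width: -0.0
grip_force: 0.0
```

Run:
```python
from h import *; from bench import r
o=r.get_obs();c=r.get_calibration('wrist');im=r.get_image('wrist');cv2.imwrite('pics/w3.png',im[:,:,::-1])
print(o['clock'],o['ee_pos'],np.abs(o['joint_vel']).max())
for z in (.105,.109):
  for b in blobs(mask(im,'green'))[:1]: print('g',cv2.boundingRect(b),rectw(c,b,z))
for b in blobs(mask(im,'blue'))[:1]: print('b',cv2.boundingRect(b),rectw(c,b,.105))
s=r.get_image('scene'); a=cv2.resize(s[215:345,355:445],None,fx=4,fy=4,interpolation=cv2.INTER_CUBIC)
b=cv2.resize(im[0:260,200:420],None,fx=2,fy=2)
cv2.imwrite('pics/v3.png',np.hstack([a,b]) [:,:,::-1])
```

```text
6.625 [0.4615016  0.17486946 0.25177857] 0.03468280882200294
g (280, 62, 91, 150) [0.5195 0.1829 0.0982 0.059  0.1663]
g (280, 62, 91, 150) [0.5197 0.1829 0.0968 0.0582 0.1663]
b (267, 48, 119, 177) [0.519  0.1827 0.1155 0.0761 0.158 ]
```

View pics/v3.png

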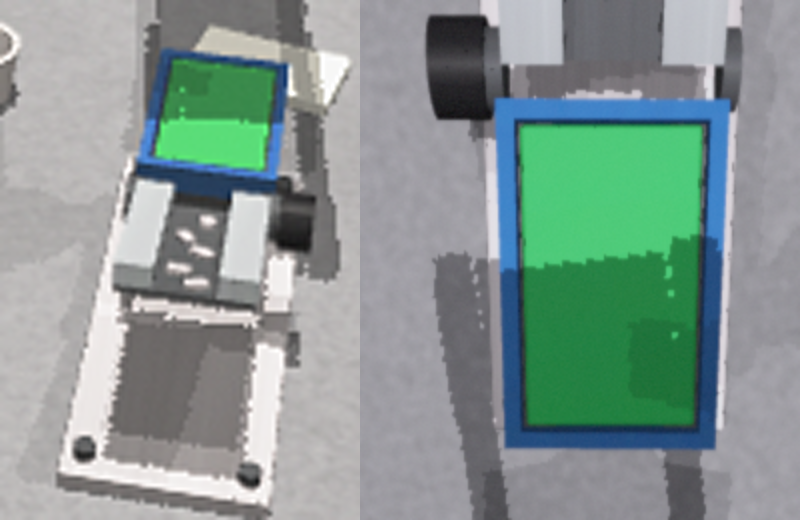

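The picture shows the cover evenly sunk, level with the rim on all sides (left crop green 155–285, 55–175). In the same crop the chute's upper flange ends lie at about (113,262) and (262,283), which gives the slope.

Run:
```python
from h import *; from bench import r
P=np.array([.5192,.1827]);yaw=.163
ux=np.array([np.cos(yaw),np.sin(yaw),0]);uy=np.array([-np.sin(yaw),np.cos(yaw),0])
H=np.array([*(P+.064*ux[:2]),.1]);print('hinge',H)
for n,u,v in(('scene',401.8,283),('scene',401.8,281.5),('scene',401.8,284.5),('top',245.8,181.8)):
    o,d=ray(r.get_calibration(n),u,v); t=np.dot(H-o,uy)/np.dot(d,uy) if n=='scene' else None
    if t is None: print(n,[(onz(r.get_calibration(n),u,v,z)-H)@np.array([ux,uy]).T for z in(.12,.14)]);continue
    q=o+t*d-H; print(n,q@ux,q[2],np.linalg.norm(q),np.arctan2(q[2],q@ux))
for t in(.15,.2,.25,.3,.35):
    s=H+.127*(np.cos(t)*ux+np.sin(t)*np.array([0,0,1])); print(t,[np.round(proj(r.get_calibration(n),s),1) for n in('scene','top')])
o=r.get_obs(); print(plan(o,[.6055,-.1662,.12],-.5195))
```

```text
hinge [0.58235167 0.19308587 0.1       ]
scene 0.08483213224673763 0.005676333365287917 0.0850218290911332 0.06681294427144382
scene 0.09254039812828918 0.015939630971550017 0.09390312625920108 0.170571392474752
scene 0.07694144438997973 -0.00482985298537289 0.07709288776973307 -0.06269084275097521
top [array([1.21997187e-01, 4.07142489e-05]), array([ 0.11720793, -0.00242933])]
0.15 [array([400.2, 290.8]), array([245.7, 180.4])]
0.2 [array([400.5, 288.1]), array([245.3, 180.3])]
0.25 [array([400.8, 285.2]), array([245. , 180.3])]
0.3 [array([401.1, 282.2]), array([244.7, 180.4])]
0.35 [array([401.5, 279.2]), array([244.4, 180.7])]
(array([ 8.72, 35.99, 12.98]), 'heading', np.float64(0.166), 'turn', np.float64(0.6851856455422976))
```

{"op": "jog_arm", "data": {
  "dp": [
    [8.7,36,6],
    [8.7,36,6],
    [8.7,36,6],
    [8.7,36,6],
    [8.7,36,6],
    [8.7,36,6],
    [8.7,36,10],
    [8.7,36,15],
    [8.7,36,15]
  ],
  "turn": [0.685,0.685,0.685,0.685,0.685,0.685,0.685,0.685,0.685],
  "fingers": 5
}}

```text
clock: 7.85
ee_pos: [0.6011, -0.1649, 0.095]
eef_rot: [-3.035, 0.807, 0.023]
force: [-0.1, 1.3, -0.2]
width: 0.0502
grip_force: 0.0
```

Run:
```python
from h import *; from bench import r
o=r.get_obs();c=r.get_calibration('wrist');im=r.get_image('wrist');cv2.imwrite('pics/w4.png',im[:,:,::-1])
print(o['clock'],o['ee_pos'])
for b in blobs(mask(im,'red'))[:2]: print(cv2.boundingRect(b),rectw(c,b,.046))
print(plan(o,[.6055,-.1662,.018],-.5195))
```

```text
7.85 [ 0.60114642 -0.16494303  0.09496683]
(306, 198, 24, 106) [ 0.6089 -0.1674  0.0112  0.0534 -0.5143]
(array([ 0.55, -0.13,  7.69]), 'heading', np.float64(-0.52), 'turn', np.float64(-0.0004849655384004947))
```

View pics/w4.png

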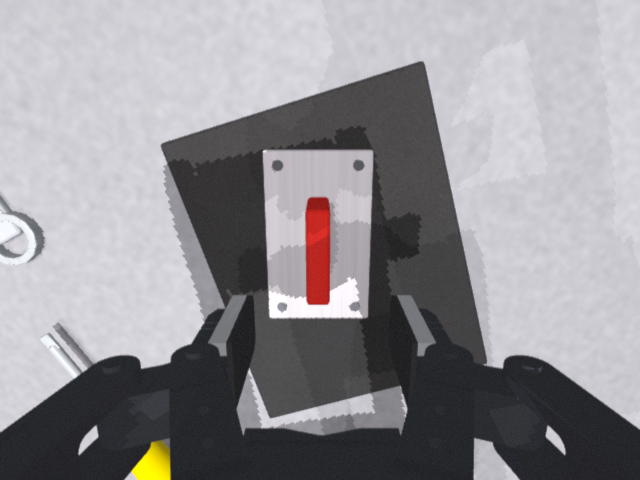

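The red fin at (318,250) sits centred between the pads and aligned with the tool. I'll descend and grip.

{"op": "jog_arm", "data": {
  "dp": [
    [0.5,-0.1,4],
    [0.5,-0.1,7.5],
    [0.5,-0.1,7.7],
    [0.5,-0.1,7.7]
  ],
  "turn": [0,0,0,0]
}}

```text
clock: 8.4
ee_pos: [0.6122, -0.1679, 0.0266]
eef_rot: [3.036, -0.806, 0.004]
force: [0.2, -0.5, -0.0]
width: 0.0501
grip_force: 0.0
```

{"op": "jog_arm", "data": {
  "dp": [
    [0,0,0],
    [0,0,0],
    [0,0,0],
    [0,0,0],
    [0,0,0]
  ],
  "turn": [0,0,0,0,0],
  "fingers": 0.4
}}

```text
clock: 9.02
ee_pos: [0.6118, -0.168, 0.0266]
eef_rot: [3.036, -0.806, 0.005]
force: [-0.4, 0.3, 6.5]
width: 0.0107
grip_force: 62.4
```

The move counts from the commanded pose, so the grip is 6 mm off and 9 mm high. I'll reopen and correct.

{"op": "jog_arm", "data": {
  "dp": [
    [0,0,0],
    [0,0,0],
    [-0.6,0,0.3],
    [-0.6,0,0.9],
    [-0.6,0,0.9]
  ],
  "turn": [0,0,0,0,0],
  "fingers": 4
}}

```text
clock: 9.65
ee_pos: [0.6047, -0.1644, 0.0149]
eef_rot: [-3.036, 0.806, 0.003]
force: [0.2, -0.6, -1.5]
width: 0.0397
grip_force: 0.0
```

{"op": "jog_arm", "data": {
  "dp": [
    [0,0,0],
    [0,0,0],
    [0,0,0],
    [0,0,0],
    [0,0,0]
  ],
  "turn": [0,0,0,0,0],
  "fingers": 0.4
}}

```text
clock: 10.28
ee_pos: [0.6057, -0.1647, 0.0159]
eef_rot: [3.036, -0.806, 0.001]
force: [1.6, -0.4, 0.7]
width: 0.0109
grip_force: 58.5
```

{"op": "jog_arm", "data": {
  "dp": [
    [0,0,-3],
    [0,0,-9],
    [0,0,-15],
    [0,0,-20],
    [0,0,-20]
  ],
  "turn": [0,0,0,0,0]
}}

```text
clock: 10.9
ee_pos: [0.6084, -0.1657, 0.2212]
eef_rot: [3.036, -0.806, 0.016]
force: [0.6, 0.1, -1.0]
width: 0.0109
grip_force: 58.6
```

Run:
```python
from h import *; from bench import r
o=r.get_obs();c=r.get_calibration('wrist');im=r.get_image('wrist');cv2.imwrite('pics/w5.png',im[:,:,::-1])
print(o['clock'],o['ee_pos'],o['width'],o['grip_force'],np.abs(o['joint_vel']).max())
th=.28;yaw=.163;H=np.array([.58235,.19309,.1]);ux=np.array([np.cos(yaw),np.sin(yaw),0]);ez=np.array([0,0,1])
mid=H+.066*(np.cos(th)*ux+np.sin(th)*ez);print('mid',mid)
# fin axis point: hold point 0.0327 above underside along face normal
n=-np.sin(th)*ux+np.cos(th)*ez
hold=mid+.0327*n;tcp=hold-ez*.0187;print('flush tcp',tcp)
print(plan(o,tcp+[0,0,.04],yaw))
```

```text
10.9 [ 0.60836669 -0.16565318  0.22121114] 0.010874277062794594 58.56995344161987 0.09244595072992798
mid [0.64493889 0.20338331 0.11823947]
flush tcp [0.63602185 0.20191682 0.13096599]
(array([-15.89, -33.28,   4.93]), 'heading', np.float64(-0.519), 'turn', np.float64(-0.6821787068146223))
```

View pics/w5.png

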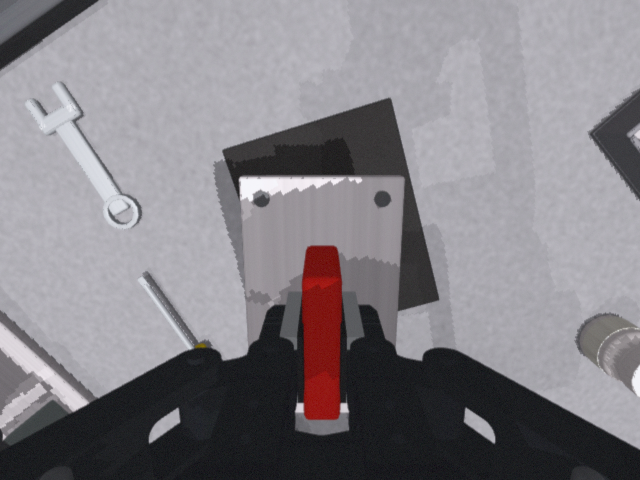

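Run:
```python
from h import *; from bench import r
o=r.get_obs();c=r.get_calibration('wrist');Rt=R.from_rotvec(o['eef_rot'])
for u,v,dz in((240,177,.0055),(404,177,.0055),(322,280,-.030),(322,246,-.005)):
    p=onz(c,u,v,o['ee_pos'][2]-dz); print(Rt.inv().apply(p-o['ee_pos']).round(4))
print(o['eef_rot'],plan(o,[.636,.202,.19],.163))
```

```text
[ 0.0501 -0.0289  0.0058]
[0.0502 0.0294 0.0057]
[ 0.0248  0.0002 -0.0299]
[ 0.0277  0.0002 -0.0049]
[ 3.0359543  -0.8063466   0.00726237] (array([-15.66, -33.33,   2.77]), 'heading', np.float64(-0.519), 'turn', np.float64(-0.6822126776958474))
```

Held square and centred (plate front edge at row 177, columns 240–404). I'll carry it to above the chute.

{"op": "jog_arm", "data": {
  "dp": [
    [-15.7,-33.4,0],
    [-15.7,-33.4,0],
    [-15.7,-33.4,0],
    [-15.7,-33.4,0],
    [-15.7,-33.4,0],
    [-15.7,-33.4,0],
    [-15.7,-33.4,0],
    [-15.7,-33.4,2.5],
    [-15.7,-33.4,2.5],
    [-15.7,-33.4,2.5],
    [-15.7,-33.4,2.5]
  ],
  "turn": [-0.682,-0.682,-0.682,-0.682,-0.682,-0.682,-0.682,-0.682,-0.682,-0.682,-0.682]
}}

```text
clock: 12.32
ee_pos: [0.6354, 0.2026, 0.1915]
eef_rot: [-3.131, -0.254, -0.002]
force: [-0.3, 0.2, -0.9]
width: 0.0114
grip_force: 59.0
```

Run:
```python
from h import *; from bench import r
o=r.get_obs();c=r.get_calibration('wrist');im=r.get_image('wrist');cv2.imwrite('pics/w6.png',im[:,:,::-1])
print(o['clock'],o['ee_pos'],o['force'],np.abs(o['joint_vel']).max())
th=.28;yaw=.163;H=np.array([.58235,.19309,.1]);ux=np.array([np.cos(yaw),np.sin(yaw),0]);ez=np.array([0,0,1])
for th in(.22,.28,.34):
  mid=H+.066*(np.cos(th)*ux+np.sin(th)*ez);n=-np.sin(th)*ux+np.cos(th)*ez
  tcp=mid+.0303*n-ez*.0187;print(th,mid,'flush tcp',tcp,plan(o,tcp,yaw))
  P=H+.127*(np.cos(th)*ux+np.sin(th)*ez); uy=np.array([-np.sin(yaw),np.cos(yaw),0])
  print([np.round(proj(c,P+s*.036*uy),1) for s in(1,-1)])
```

```text
12.325 [0.63541752 0.20257775 0.19149907] [-0.30490335  0.19095757 -0.90921685] 0.004356788738783562
0.22 [0.64590548 0.20354228 0.11440316] flush tcp [0.63938077 0.20246923 0.12527285] (array([0.38, 0.07, 6.62]), 'heading', np.float64(0.162), 'turn', np.float64(-0.0011721938628870276))
[array([249. , 121.1]), array([399.5, 121. ])]
0.28 [0.64493889 0.20338331 0.11823947] flush tcp [0.63667631 0.20202446 0.12865945] (array([0.11, 0.07, 6.28]), 'heading', np.float64(0.162), 'turn', np.float64(-0.0011721938628870276))
[array([246.5, 125.2]), array([402.2, 125.1])]
0.34 [0.64374705 0.2031873  0.12201015] flush tcp [0.63377633 0.20154753 0.13187561] (array([-0.18,  0.08,  5.96]), 'heading', np.float64(0.162), 'turn', np.float64(-0.0011721938628870276))
[array([243.9, 130.6]), array([405. , 130.5])]
```

View pics/w6.png

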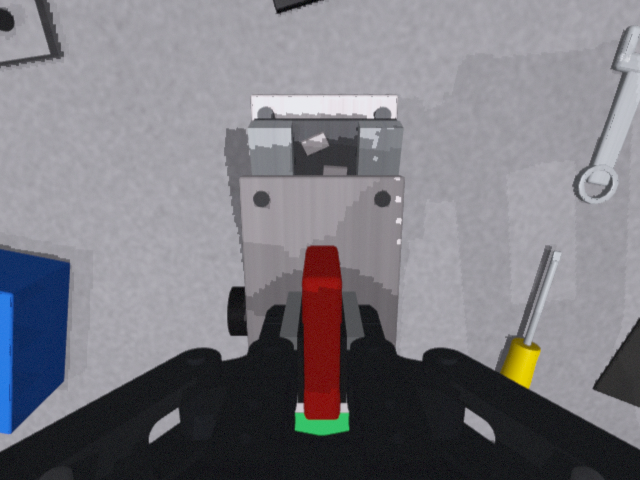

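The chute's upper edge is at row 127, columns 249–402, so the slope is about 0.29; the plate is centred over it. I'll descend in small steps.

{"op": "jog_arm", "data": {
  "dp": [
    [0.05,0.07,3],
    [0.05,0.07,4.5],
    [0.05,0.07,4.7],
    [0.05,0.07,4.9],
    [0.05,0.07,5.1]
  ],
  "turn": [0,0,0,0,0]
}}

```text
clock: 13.0
ee_pos: [0.6349, 0.2023, 0.1429]
eef_rot: [3.131, 0.256, 0.0]
force: [-10.3, -3.4, 18.4]
width: 0.011
grip_force: 61.7
```

{"op": "jog_arm", "data": {
  "dp": [
    [0,0,0.1],
    [0,0,0.2],
    [0,0,0.3]
  ],
  "turn": [0,0,0]
}}

```text
clock: 13.38
ee_pos: [0.6345, 0.2022, 0.1418]
eef_rot: [3.131, 0.256, 0.002]
force: [-10.0, -3.1, 15.6]
width: 0.0111
grip_force: 61.7
```

The plate is turning in the pads at about 16 N, so I'll continue slowly.

{"op": "jog_arm", "data": {
  "dp": [
    [0,0,0.1],
    [0,0,0.2],
    [0,0,0.3],
    [0,0,0.4]
  ],
  "turn": [0,0,0,0]
}}

```text
clock: 13.88
ee_pos: [0.6328, 0.2019, 0.137]
eef_rot: [3.13, 0.256, -0.004]
force: [-13.8, -3.4, 15.8]
width: 0.0111
grip_force: 63.2
```

```bash
cat > look.py <<'E'
import sys; from h import *; from bench import r
o=r.get_obs();c=r.get_calibration('wrist');im=r.get_image('wrist');cv2.imwrite(f'pics/{sys.argv[1]}.png',im[:,:,::-1])
print(o['clock'],o['ee_pos'],o['force'],o['torque'],np.abs(o['joint_vel']).max())
b=blobs(mask(im,'red'))[0];print(cv2.boundingRect(b))
g=cv2.cvtColor(im,cv2.COLOR_RGB2GRAY).astype(int)
for u in (270,380): 
    d=np.abs(np.diff(cv2.GaussianBlur(g[90:260,u-6:u+7].mean(1),(1,3),0).ravel())); print(u,[(90+i,int(d[i])) for i in range(len(d)) if d[i]>12])
E
python3 look.py w7
```

```text
13.875 [0.63281808 0.20190775 0.13697046] [-13.78692743  -3.43879833  15.77204565] [-0.61575758  1.58124818 -0.08367835] 0.016077145870951538
(305, 385, 34, 35)
270 [(104, 13), (105, 33), (106, 51), (107, 46), (109, 20), (110, 19), (118, 14), (119, 28), (120, 22), (155, 18), (156, 19), (173, 16), (174, 12)]
380 [(105, 17), (106, 42), (107, 47), (108, 19), (109, 14), (110, 20), (119, 22), (120, 23), (144, 12), (145, 19), (146, 16), (173, 16), (174, 12), (188, 14), (189, 12), (203, 12), (204, 15)]
```

Sideways force is growing and nears the chute's limit. I'll relax, open slightly so the plate settles flat on the slope, and look before regripping.

{"op": "jog_arm", "data": {
  "dp": [
    [0,0,-0.2],
    [0,0,-0.2]
  ],
  "turn": [0,0]
}}

```text
clock: 14.18
ee_pos: [0.6329, 0.2019, 0.1372]
eef_rot: [3.13, 0.256, -0.005]
force: [-10.2, -3.2, 11.5]
width: 0.0107
grip_force: 62.5
```

{"op": "jog_arm", "data": {
  "dp": [
    [0,0,0],
    [0,0,0],
    [0,0,0],
    [0,0,0]
  ],
  "turn": [0,0,0,0],
  "fingers": 1.8
}}

```text
clock: 14.68
ee_pos: [0.6357, 0.2027, 0.1346]
eef_rot: [-3.131, -0.255, 0.0]
force: [-0.3, -1.0, -0.2]
width: 0.0181
grip_force: 0.0
```

```bash
python3 look.py w8
python3 - <<'E'
import cv2,numpy as np
a=cv2.imread('pics/w7.png');b=cv2.imread('pics/w8.png')
cv2.imwrite('pics/v8.png',np.hstack([a[80:440,190:450],b[80:440,190:450]]).repeat(1,0))
E
```

```text
14.675 [0.63570795 0.20268278 0.13459301] [-0.31981554 -1.0300898  -0.23504746] [-0.03668206  0.01681317  0.00849751] 0.002167849037402738
(306, 372, 33, 43)
270 [(110, 20), (111, 26), (112, 19), (113, 12), (114, 21), (115, 33), (116, 23), (118, 26), (119, 16), (128, 25), (129, 25), (158, 12), (159, 20), (160, 16)]
380 [(114, 22), (115, 44), (116, 39), (118, 24), (119, 15), (128, 17), (129, 23), (130, 13), (148, 18), (149, 17), (201, 13), (215, 13), (216, 14)]
```

View pics/v8.png

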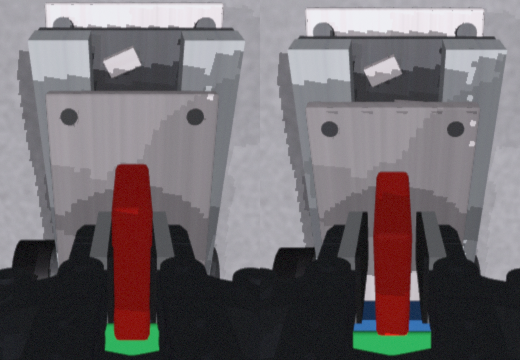

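Run:
```python
from h import *; from bench import r
c=r.get_calibration('wrist');im=r.get_image('wrist');o=r.get_obs()
g=cv2.cvtColor(im,cv2.COLOR_RGB2GRAY)
print('rows',[(v,int(g[v,290:350].mean())) for v in range(176,196)],[(v,int(g[v,270:290].mean())) for v in range(112,134)])
b=blobs(mask(im,'red'));print([cv2.boundingRect(x) for x in b[:4]])
yaw=.163;H=np.array([.58235,.19309,.1]);ux=np.array([np.cos(yaw),np.sin(yaw),0]);uy=np.array([-np.sin(yaw),np.cos(yaw),0]);ez=np.array([0,0,1])
for th in(.24,.27,.30,.33):
  s=np.cos(th)*ux+np.sin(th)*ez;n=-np.sin(th)*ux+np.cos(th)*ez
  def hit(u,v,off):
    a,d=ray(c,u,v);t=(H+off*n-a)@n/(d@n);q=a+t*d-H;return round(q@s*1000,1),round(q@uy*1000,1)
  print(th,'chute end row',proj(c,H+.127*s),'plate',hit(320,183,0),hit(320,188,.006),hit(307,186,.006-.003))
  print('   expected rows plate top edge, fin top ends',[np.round(proj(c,H+.066*s+a*s+h*n),1) for a,h in((.05,0),(.05,.006),(.025,.042),(-.025,.042))])
  m=H+.066*s;tcp=m+.0303*n-.0187*ez;print('   ',plan(o,tcp,yaw))
```

```text
rows [(176, 57), (177, 56), (178, 57), (179, 60), (180, 72), (181, 91), (182, 108), (183, 113), (184, 115), (185, 118), (186, 121), (187, 134), (188, 148), (189, 151), (190, 149), (191, 143), (192, 143), (193, 147), (194, 150), (195, 150)] [(112, 175), (113, 164), (114, 158), (115, 128), (116, 82), (117, 60), (118, 75), (119, 106), (120, 113), (121, 114), (122, 112), (123, 110), (124, 108), (125, 108), (126, 107), (127, 106), (128, 108), (129, 127), (130, 136), (131, 138), (132, 138), (133, 139)]
[(306, 370, 33, 45), (307, 252, 31, 27), (307, 313, 31, 10)]
0.24 chute end row (np.float64(325.53589243821773), np.float64(121.65515925500662)) plate (np.float64(104.8), np.float64(1.9)) (np.float64(105.3), np.float64(1.9)) (np.float64(104.9), np.float64(6.6))
   expected rows plate top edge, fin top ends [array([325.4, 153.2]), array([325.5, 158.6]), array([326.1, 279.9]), array([325.3, 396.2])]
    (array([0.28, 0.07, 0.81]), 'heading', np.float64(0.163), 'turn', np.float64(-0.00023902699277877915))
0.27 chute end row (np.float64(325.6318248731052), np.float64(124.58653221207871)) plate (
[... 550 characters left out ...]
.3))
   expected rows plate top edge, fin top ends [array([325.5, 160.1]), array([325.7, 167.1]), array([326.2, 298.4]), array([325.3, 406.8])]
    (array([0.  , 0.07, 0.48]), 'heading', np.float64(0.163), 'turn', np.float64(-0.00023902699277877915))
0.33 chute end row (np.float64(325.83196267928514), np.float64(131.96763325353996)) plate (np.float64(109.1), np.float64(1.9)) (np.float64(110.3), np.float64(1.9)) (np.float64(109.5), np.float64(6.2))
   expected rows plate top edge, fin top ends [array([325.6, 164.3]), array([325.8, 172.1]), array([326.3, 308.3]), array([325.3, 412.1])]
    (array([-0.14,  0.07,  0.32]), 'heading', np.float64(0.163), 'turn', np.float64(-0.00023902699277877915))
```

The slope is about 0.30. The plate rests flush but about 8 mm low on the chute. I'll grip it there, lift slightly, move it 8 mm up the slope and set it down.

{"op": "jog_arm", "data": {
  "dp": [
    [-0.75,0.07,0.2],
    [-0.75,0.07,0.5],
    [-0.75,0.07,0.5],
    [-0.75,0.07,0.5]
  ],
  "turn": [0,0,0,0]
}}

```text
clock: 15.28
ee_pos: [0.6283, 0.2007, 0.1298]
eef_rot: [-3.131, -0.255, -0.0]
force: [-0.2, -0.0, -0.9]
width: 0.0177
grip_force: 0.0
```

{"op": "jog_arm", "data": {
  "dp": [
    [0,0,0],
    [0,0,0],
    [0,0,0],
    [0,0,0]
  ],
  "turn": [0,0,0,0],
  "fingers": 0.4
}}

```text
clock: 15.78
ee_pos: [0.6285, 0.2008, 0.1301]
eef_rot: [-3.131, -0.255, -0.001]
force: [-0.3, -0.5, 2.2]
width: 0.0108
grip_force: 59.2
```

{"op": "jog_arm", "data": {
  "dp": [
    [0,0,-0.4],
    [0.3,0,-0.7],
    [0.75,0,-0.7],
    [0.75,0,-0.7],
    [0.75,0,-0.7]
  ],
  "turn": [0,0,0,0,0]
}}

```text
clock: 16.4
ee_pos: [0.6354, 0.2019, 0.1365]
eef_rot: [3.131, 0.255, -0.001]
force: [-0.3, -0.0, -1.4]
width: 0.0112
grip_force: 58.9
```

```bash
cat > chk.py <<'E'
from h import *; from bench import r
c=r.get_calibration('wrist');im=r.get_image('wrist');o=r.get_obs();cv2.imwrite('pics/chk%.2f.png'%o['clock'],im[:,:,::-1])
g=cv2.cvtColor(im,cv2.COLOR_RGB2GRAY)
for u0,u1,v0,v1 in((295,345,135,200),(268,288,100,145)): print([(v,int(g[v,u0:u1].mean())) for v in range(v0,v1) if abs(int(g[v+1,u0:u1].mean())-int(g[v-1,u0:u1].mean()))>9])
print(o['clock'],o['ee_pos'],o['force'],o['grip_force'])
yaw=.163;th=.3;H=np.array([.58235,.19309,.1]);ux=np.array([np.cos(yaw),np.sin(yaw),0]);ez=np.array([0,0,1])
s=np.cos(th)*ux+np.sin(th)*ez;n=-np.sin(th)*ux+np.cos(th)*ez
print('chute end',proj(c,H+.127*s),'plate rows',[(k,[np.round(proj(c,H+.066*s+.05*s+(h+k)*n)[1],1) for h in(0,.006)]) for k in(0,.005)])
E
python3 chk.py
```

```text
[(136, 111), (137, 118), (138, 124), (139, 130), (140, 135), (141, 140), (142, 146), (143, 152), (144, 158), (145, 163), (149, 163), (150, 155), (151, 146), (152, 135), (153, 123), (154, 111), (155, 100), (156, 92), (160, 80), (161, 104), (165, 117), (166, 130), (167, 145)]
[(108, 233), (109, 224), (110, 206), (111, 183), (112, 166), (113, 157), (114, 140), (115, 92), (116, 60), (117, 65), (118, 103), (127, 105), (128, 119), (129, 133)]
16.45 [0.63539205 0.20184328 0.1365456 ] [ 0.10745468  0.20213923 -1.08625357] 58.86924684047699
chute end (np.float64(323.39114472042706), np.float64(127.06983152531431)) plate rows [(0, [np.float64(158.8), np.float64(165.7)]), (0.005, [np.float64(164.5), np.float64(171.7)])]
```

{"op": "jog_arm", "data": {
  "dp": [
    [0,0,0.2],
    [0,0,0.35],
    [0,0,0.45],
    [0,0,0.5],
    [0,0,0.5]
  ],
  "turn": [0,0,0,0,0]
}}

```text
clock: 17.08
ee_pos: [0.6355, 0.2019, 0.1322]
eef_rot: [3.131, 0.255, -0.0]
force: [-2.6, -0.2, 4.0]
width: 0.0112
grip_force: 59.4
```

```bash
python3 chk.py
```

```text
[(136, 111), (137, 117), (138, 122), (139, 128), (140, 134), (141, 140), (142, 146), (143, 151), (144, 157), (145, 162), (152, 158), (153, 149), (154, 136), (155, 118), (156, 103), (157, 94), (158, 88), (160, 84), (161, 105), (165, 118), (166, 131), (167, 145)]
[(108, 233), (109, 222), (110, 202), (111, 180), (112, 164), (113, 155), (114, 114), (115, 72), (117, 79), (118, 104), (127, 103), (128, 115), (129, 128)]
17.125 [0.63542017 0.20188231 0.13223971] [-2.40503042 -0.5221091   3.32843323] 59.40525233745575
chute end (np.float64(323.54975593452514), np.float64(127.00609114179507)) plate rows [(0, [np.float64(159.7), np.float64(166.8)]), (0.005, [np.float64(165.6), np.float64(173.1)])]
```

The plate is centred within a millimetre and in contact. Now I press.

{"op": "jog_arm", "data": {
  "dp": [
    [0,0,0.1],
    [0,0,0.15],
    [0,0,0.15]
  ],
  "turn": [0,0,0]
}}

```text
clock: 17.5
ee_pos: [0.6355, 0.2019, 0.1322]
eef_rot: [-3.131, -0.256, -0.001]
force: [-3.8, -1.4, 10.3]
width: 0.011
grip_force: 60.5
```

```bash
python3 - <<'E'
from h import *; from bench import r
o=r.get_obs();print(o['clock'],o['force'],o['torque'])
yaw=.163;th=.3;H=np.array([.58235,.19309,.1]);ux=np.array([np.cos(yaw),np.sin(yaw),0]);uy=np.array([-np.sin(yaw),np.cos(yaw),0]);ez=np.array([0,0,1])
print('tau_y',o['torque']@uy,'Fx',o['force']@ux,'tcp rel hinge',(o['ee_pos']-H)@ux,o['ee_pos'][2]-.1)
E
python3 chk.py | tail -3
```

```text
17.5 [-3.80351522 -1.38949821 10.29753932] [-0.19518282  0.76355327  0.02527135]
tau_y 0.7851063933779664 Fx -3.9785858059255577 tcp rel hinge 0.05382927851429081 0.03220893343236372
[(108, 233), (109, 224), (110, 206), (111, 184), (112, 165), (113, 156), (114, 125), (115, 80), (117, 73), (118, 104), (127, 103), (128, 116), (129, 127)]
17.55 [0.6354559  0.20187694 0.13221678] [-4.60325012 -1.01564186  9.95390044] 60.5450713634491
chute end (np.float64(323.56297758453445), np.float64(127.07739400601375)) plate rows [(0, [np.float64(159.8), np.float64(166.9)]), (0.005, [np.float64(165.6), np.float64(173.2)])]
```

The centre of pressure lies inside the plate, so it bears at both ends and is flush. The push is a steady 10 N, so I'll hand in.

```bash
python3 -c "
from bench import r
print(r.job_done())"
```

```text
the job is handed in; nothing more can be done
None
```

I handed the job in at about 17.6 s with no verdict returned: by my measurements the green cover is level with its rim, and the chute cover is gripped, centred to about 1 mm and pressed on the slope with about 10 N, its flushness judged from the images and wrist moment.

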